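# Walk the power unit square against the plug board

### The job

Get the blue power unit ready for plugging in: without gripping or lifting it, walk it round with pushes of the fingers (one corner, then another, is easiest) until its cream front panel faces the plug board and stands flush against the aluminium rail, all of it between the rail's two yellow marks. Have it nearly square to the rail before any part of it touches the rail, so that no corner digs in. Leave everything else on the desk where it is.

Things in the scene. Friction and masses are not known exactly. Their poses are not given: they have to be found in the camera images.
- unit: loose power unit: dark blue box 90 mm deep (x), 140 wide (y), 60 tall, flat top with a look-only handle slot. Origin: centre of underside, on the desk. Its +x side is the cream front panel (from above a 10 mm cream strip along one long edge; counted in the 90). Starts clear of the rail, 34 to 75 deg counter-clockwise (from above) out of square with it. 0.7 to 0.95 kg; slides under 3 to 7 N and stops with the push.
- front_left (a point): on the power unit: lower corner of the front panel at the unit's +y end (45 mm ahead and 70 mm to the left of the unit's origin, on the desk)
- front_right (a point): on the power unit: lower corner of the front panel at the unit's -y end (45 mm ahead and 70 mm to the right of the unit's origin, on the desk)
- board: fixed dark grey plug board, 170 mm (x) by 320 (y), 25 high, white modules on it (to 43 high, a lamp to 78). Along its near edge an aluminium rail 320 long (y), 8 thick, 35 high. Origin: desk level, middle of the rail's near face; x points from that face away over the board, y along the rail to the left. Two yellow rail marks have inner edges 105 mm left and right of the middle.
- meter: bystander: yellow multimeter lying on the desk, 150 x 75 x 34 mm, origin centre of underside
- battery: bystander: small dark blue battery box, 62 x 67 mm, 117 mm tall, origin centre of underside
- bottle: bystander: clear bottle with a yellow cap, 68 mm across, 200 mm tall, origin centre of underside
- tin: bystander: grey pencil tin, 205 x 75 x 28 mm, origin centre of underside
- carton: bystander: flat closed cardboard carton, 150 x 210 x 55 mm, origin centre of underside
- sharpener: bystander: green round sharpener, 56 mm across, 50 mm tall, standing on the carton, origin centre of underside
- module_a: bystander: loose white plug module 42 x 42 x 24 mm with red dots, lying on the plug board, origin centre of underside
- module_b: bystander: loose white plug module 42 x 42 x 24 mm with blue dots, lying on the desk, origin centre of underside
There are look-alikes about, which are no part of the job. What is shaped like the unit but orange is not meant.

How it is judged:
By the outcome, as a careful person would: the job done as asked, in the order asked, and still so for the second after the job is handed in, with the robot touching nothing.
It also fails if it takes over 64 s, if anything falls off the work surface, if the arm or the gripper's body presses on something with over 40 N, if the wrist force passes 120 N, or if a joint passes its speed limit or range.

### The arm

A 6-joint arm with a two-finger parallel gripper is mounted at the origin on the work surface. World frame = base frame: x ahead of the robot, y to its left, z up, the work surface at z = 0. Lengths are in mm, angles in rad, forces in N, time in s.
With the tool pointing down it reaches from about 275 to 1000 mm from the base axis. Payload 8.4 kg.
Tool frame: the origin (TCP) lies at the very end of the fingers, on their centre line; the grasp point (between the pads) lies 19 mm behind it (r.tcp_to_grasp is the distance from the TCP to the grasp point, in mm); z points along the fingers, y is the line along which they close (so a half turn about z gives the same grasp; the last joint's range is limited). The gripper opens to 85 mm and grips with 20 to 120 N. Pads are 22 mm wide; open, the fingers measure 114 mm over their backs; the gripper's body (76 mm by 85 mm) begins 54 mm behind the grasp point. The pads swing forward as they close: fully open they stand 13 mm farther back than shut.
Start: joints at [1.177, 0.353, 1.633, -0, 1.155, -0.002], TCP at [238.657, 577.643, 231.281] pointing down, gripper open.
Joint ranges: [-2.63, 2.63], [-0.92, 2.1], [0.06, 2.66], [-1.3, 4.44], [0, 2.69], [-3.02, 3.02]. Speed limits (rad/s): [2.22, 2.22, 2.79, 3.14, 3.14, 3.14].

### API

Orientations are given as [roll, pitch, yaw] about the fixed x, y, z axes, in that order (R = Rz(yaw) Ry(pitch) Rx(roll)).
In Python, from rig import r gives the robot as it stands. The module is installed in compiled form; this text tells all that it offers.
- The arm moves only by the tool play_rows, never from a script. Its argument "rows" is a list of rows, each an object with "dp": the shift along the tool's x, y, z in units of 40 mm (1.0 is 40 mm), a list of three; "turn": the turn, a rotation vector about the tool's x, y, z in units of 6 degrees (1.0 is 6 degrees), a list of three; "fingers": the closure, from 0 (fully open) to 1 (shut). In form: [{"dp": [tx, ty, tz], "turn": [wx, wy, wz], "fingers": fingers}, ...]. A call has 1 to 5 rows; each row shifts and turns the commanded pose from where the row before left it, along the tool's axes as they then stand; what a row does not reach is not made up. A row lasts 1/12 s, in which the tool goes at most 41.7 mm and 7.16 degrees, less where a joint would pass 70% of its speed; a pose out of reach is approached as far as the arm can. A call is refused whole if a number of a shift passes 1 or a number of a turn 1, either way. A call with a gripper value outside its range is refused whole. The fingers move at their own pace and stop on an object; "force" is the grip in N (left out, the last holds). Time passes only in rows, so rows that do not move let the fingers close. It gives the time, the measured TCP pose, the force, the opening and the grip force at its end, in the units of the state.
- r.sense(): the state, without advancing time (a new reading comes with each control period).
- r.grab_frame(name): name is "side" or "top" or "wrist"; returns a dict with "pixels" (400x640x3 uint8, red, green, blue), "fx", "fy", "cx", "cy" (pixels), "pose" (4x4, takes a point from camera to world coordinates). Camera axes: x right, y down, z forward; pixel columns grow to the right and rows downward; lengths in mm; the calibration is good to about 2 mm. A picture is of the moment at which its call begins. There is no depth.
- r.sign_off(): hands the job in; it is judged then, once.
The state is a dict: "clock": time; "qpos": joint angles; "qvel": joint speeds; "joint_efforts": joint torques, N m; "eef_pos": TCP position; "tcp_rot": TCP orientation; "contact_force": force on the tool from outside, world axes, zero at the start; "wrist_torque": the same for the moment, N m; "opening": opening from 0.0 (shut) to 1.0 (fully open); "grasp_force": force on a finger pad.
Only numpy, scipy, OpenCV 4.12 (cv2) and the standard library are available. Lean on these libraries where they do the work, as an engineer would, in place of code of your own. Each camera call takes 0.05 s, during which the arm holds its last target. There are 200 camera calls.

## Working session

There is one attempt and no reset: what is moved stays moved. The work goes in short steps, Python scripts to look and compute and a tool call to move; the robot and the scene stay as the last step left them, time stands still between calls to the robot, and variables do not carry over. Pictures are saved under pics/ and viewed, at most 10 in all, crops included, and the job is handed in when it is done.

Besides the shell and the picture viewer there is one more tool, called by a JSON object that holds its "name" and its "arguments". play_rows: Moves the arm, as the interface text tells. Its arguments: {"type":"object","properties":{"rows":{"type":"array"},"force":{"type":"number"}},"required":["rows"]}

```bash
mkdir -p pics
python3 - <<'E'
from rig import r
import cv2,numpy as np
for n in ["top","side"]:
    f=r.grab_frame(n); cv2.imwrite(f"pics/{n}0.png",f["pixels"][:,:,::-1]); print(n,f["fx"],f["cx"],f["cy"],np.round(f["pose"],3).tolist())
s=r.sense();print(s)
E
```

```text
top 509.36916505787354 317.574776066904 198.91380394977065 [[0.029, -0.998, 0.061, 447.966], [-1.0, -0.029, -0.002, 12.73], [0.004, -0.061, -0.998, 1596.09], [0.0, 0.0, 0.0, 1.0]]
side 372.96745730647467 326.5915324446584 200.2180820016371 [[0.956, -0.154, 0.25, 199.043], [-0.294, -0.516, 0.805, -1094.351], [0.005, -0.843, -0.538, 792.462], [0.0, 0.0, 0.0, 1.0]]
{'clock': 0.1, 'qpos': array([ 1.17659995e+00,  3.53590778e-01,  1.63405902e+00,  3.92527937e-05,
        1.15518571e+00, -2.41565226e-03]), 'qvel': array([-0.00114899, -0.00242027, -0.0016386 ,  0.00048579, -0.00150287,
        0.00067563]), 'joint_efforts': array([ 2.08194811e-04, -6.06351757e+01, -3.42820215e+01,  1.67661392e-05,
        3.79415578e-03,  4.81837094e-05]), 'eef_pos': array([238.48203143, 577.25467775, 230.62964131]), 'tcp_rot': array([-3.14034989e+00, -3.88936704e-05,  2.74979604e+00]), 'contact_force': array([ 0.01491201, -0.23696889, -0.11569988]), 'wrist_torque': array([-0.02825783,  0.00229888,  0.0378981 ]), 'grasp_force': 0.0, 'opening': 0.9965189841785133}
```

View pics/top0.png

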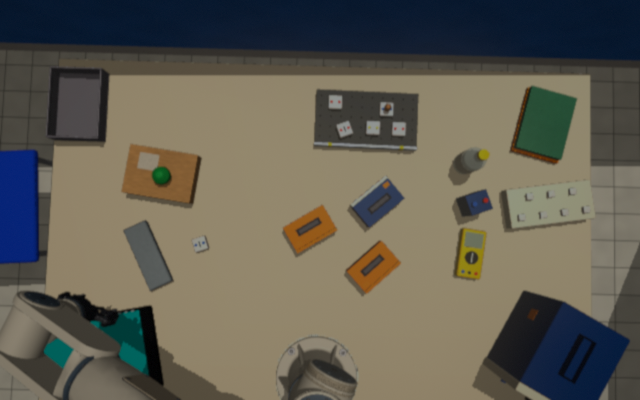

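View pics/side0.png

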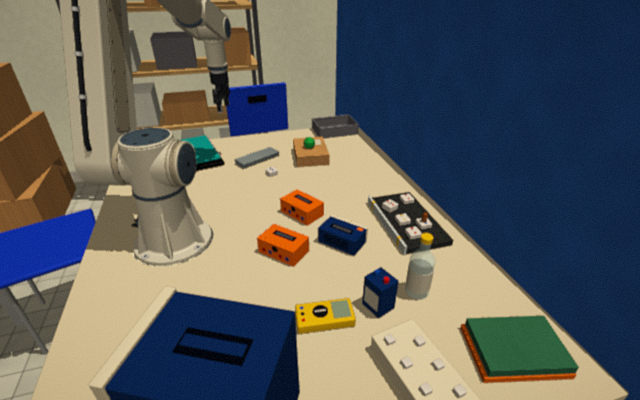

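The top view shows the unit at about (377,203), with its cream edge on the upper left side. The board is above it, with the rail near row 147 and yellow marks near (331,145) and (402,148). The orange look-alikes are at (310,229) and (373,267).

```bash
cat > h.py <<'E'
from rig import r
import cv2,numpy as np
def ray(f,u,v,z):
    P=np.array(f["pose"]);d=P[:3,:3]@np.array([(u-f["cx"])/f["fx"],(v-f["cy"])/f["fy"],1]);o=P[:3,3]
    return (o+d*(z-o[2])/d[2])[:2]
def crop(f,u0,u1,v0,v1,k,name):
    cv2.imwrite(name,cv2.resize(f["pixels"][v0:v1,u0:u1,::-1],None,fx=k,fy=k,interpolation=cv2.INTER_CUBIC))
E
python3 - <<'E'
from h import *
f=r.grab_frame("top"); crop(f,300,430,80,240,3.75,"pics/c1.png") 
hsv=cv2.cvtColor(f["pixels"],cv2.COLOR_RGB2HSV)
m=cv2.inRange(hsv,(105,90,40),(130,255,255)); m[:150]=0;m[240:]=0;m[:,:330]=0;m[:,420:]=0
n,l,st,c=cv2.connectedComponentsWithStats(m);print(st,c)
k=1+np.argmax(st[1:,4]); cnt=cv2.findContours((l==k).astype(np.uint8),0,1)[0][0]
R=cv2.minAreaRect(cnt);b=cv2.boxPoints(R);print(R);print([(p.round(1).tolist(),ray(f,*p,60).round(1).tolist()) for p in b])
y=cv2.inRange(hsv,(22,110,90),(35,255,255));y[:135]=0;y[160:]=0;y[:,:310]=0;y[:,425:]=0
n,l,st,c=cv2.connectedComponentsWithStats(y);
for s,q in zip(st[1:],c[1:]):print(s,ray(f,*q,35))
E
```

```text
[[     0      0    640    400 255228]
 [   354    185     48     41    772]] [[319.3259517  199.4867491 ]
 [377.04145078 203.88082902]]
((377.9836120605469, 202.68032836914062), (24.070934295654297, 43.91664505004883), 50.194427490234375)
[([353.3999938964844, 207.5], [518.5, -99.4]), ([387.1000061035156, 179.39999389648438], [606.7, -199.5]), ([402.6000061035156, 197.89999389648438], [552.0, -247.2]), ([368.79998779296875, 226.0], [464.1, -147.2])]
[328 142   4   4  14] [714.67421894 -22.37547958]
[400 145   3   5  13] [ 711.06204425 -244.09856929]
```

View pics/c1.png

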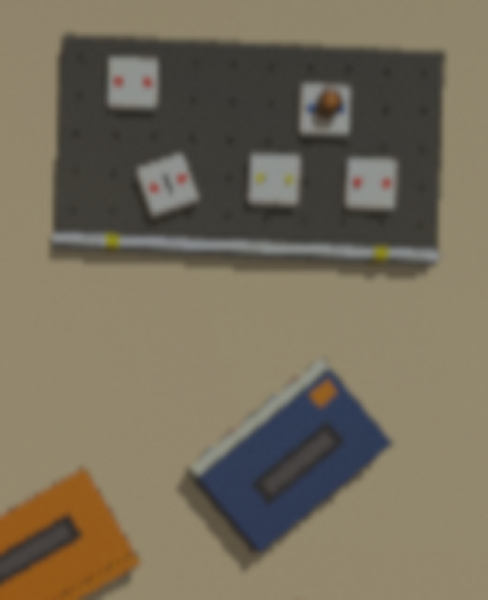

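The crop shows the unit's top corners at FL (351,205), FR (386,176), BR (404,198) and BL (368,227). The rail's near edge runs from (314,145) to (416,150).

```bash
cat >> h.py <<'E'
def pose(P):  # FL,FR,BR,BL world -> centre, theta deg
    P=np.array(P);n=(P[0]-P[3]+P[1]-P[2]);t=(P[0]-P[1]+P[3]-P[2])
    d=n/np.linalg.norm(n)*1+np.array([t[1],-t[0]])/np.linalg.norm(t)*1.5
    return P.mean(0),np.degrees(np.arctan2(d[1],d[0]))
def plan(target,yaw,n,z=None):
    "equal world step rows; yaw in deg; prints dp,turn"
    s=r.sense();p=s["eef_pos"];a=np.degrees(s["tcp_rot"][2]);da=(yaw-a+180)%360-180
    D=(np.array(target)-p)/n
    print("from",p.round(1),round(a,1),"dyaw/row",round(-da/n/6,3))
    for i in range(n):
        b=np.radians(a+da*i/n);c,s_=np.cos(b),np.sin(b)
        print([round(x/40,2) for x in (D[0]*c+D[1]*s_, D[0]*s_-D[1]*c, -D[2])])
E
python3 - <<'E'
from h import *
f=r.grab_frame("top")
q=[ray(f,300+u/3.75,80+v/3.75,60) for u,v in [(193,470),(322,360),(391,441),(256,552)]]
print(np.round(q,1).tolist(),pose(q))
print([ray(f,300+u/3.75,80+v/3.75,35).round(1) for u,v in [(52,243),(437,263)]])
for u,v in [(82,470),(138,560)]:print(ray(f,300+u/3.75,80+v/3.75,60))
print(ray(f,380,241,60),ray(f,346,270,60),ray(f,400,262,60))
plan([485,-190,230],41,20)
E
```

```text
[[524.8, -93.3], [616.9, -195.4], [552.9, -252.4], [460.4, -145.6]] (array([ 538.74623726, -171.67239476]), np.float64(41.05151943407115))
[array([709.8,  25.8]), array([ 702.7, -291.8])]
[522.18299513  -3.99950348]
[451.20090817 -51.022245  ]
[ 419.9899182  -181.85939871] [330.40952375 -81.86411656] [ 358.94152313 -243.2463691 ]
from [238.5 577.4 230.8] 157.6 dyaw/row 0.971
[np.float64(-0.65), np.float64(-0.77), np.float64(0.0)]
[np.float64(-0.73), np.float64(-0.7), np.float64(0.0)]
[np.float64(-0.79), np.float64(-0.62), np.float64(0.0)]
[np.float64(-0.85), np.float64(-0.54), np.float64(0.0)]
[np.float64(-0.9), np.float64(-0.45), np.float64(0.0)]
[np.float64(-0.94), np.float64(-0.35), np.float64(0.0)]
[np.float64(-0.97), np.float64(-0.26), np.float64(0.0)]
[np.float64(-1.0), np.float64(-0.16), np.float64(0.0)]
[np.float64(-1.01), np.float64(-0.05), np.float64(0.0)]
[np.float64(-1.01), np.float64(0.05), np.float64(0.0)]
[np.float64(-1.0), np.float64(0.15), np.float64(0.0)]
[np.float64(-0.98), np.float64(0.25), np.float64(0.0)]
[np.float64(-0.95), np.float64(0.35), np.float64(0.0)]
[np.float64(-0.91), np.float64(0.44), np.float64(0.0)]
[np.float64(-0.86), np.float64(0.53), np.float64(0.0)]
[np.float64(-0.8), np.float64(0.62), np.float64(0.0)]
[np.float64(-0.73), np.float64(0.69), np.float64(0.0)]
[np.float64(-0.66), np.float64(0.76), np.float64(0.0)]
[np.float64(-0.58), np.float64(0.83), np.float64(0.0)]
[np.float64(-0.49), np.float64(0.88), np.float64(0.0)]
```

{"name": "play_rows", "arguments": {"rows": [{"dp": [-0.65, -0.77, 0], "turn": [0, 0, 0.97], "fingers": 0}, {"dp": [-0.73, -0.7, 0], "turn": [0, 0, 0.97], "fingers": 0}, {"dp": [-0.79, -0.62, 0], "turn": [0, 0, 0.97], "fingers": 0}, {"dp": [-0.85, -0.54, 0], "turn": [0, 0, 0.97], "fingers": 0}, {"dp": [-0.9, -0.45, 0], "turn": [0, 0, 0.97], "fingers": 0}]}}

```text
clock: 0.62
eef_pos: [300.1, 384.0, 231.1]
tcp_rot: [-3.141, 0.0, 2.238]
contact_force: [0.9, 1.0, 0.3]
opening: 0.998
grasp_force: 0.0
```

{"name": "play_rows", "arguments": {"rows": [{"dp": [-0.94, -0.35, 0], "turn": [0, 0, 0.97], "fingers": 0}, {"dp": [-0.97, -0.26, 0], "turn": [0, 0, 0.97], "fingers": 0}, {"dp": [-1.0, -0.16, 0], "turn": [0, 0, 0.97], "fingers": 0}, {"dp": [-1.0, -0.05, 0], "turn": [0, 0, 0.97], "fingers": 0}, {"dp": [-1.0, 0.05, 0], "turn": [0, 0, 0.97], "fingers": 0}]}}

```text
clock: 1.03
eef_pos: [361.9, 192.8, 231.4]
tcp_rot: [3.141, -0.0, 1.729]
contact_force: [0.9, 0.7, 0.7]
opening: 1.0
grasp_force: 0.0
```

{"name": "play_rows", "arguments": {"rows": [{"dp": [-1.0, 0.15, 0], "turn": [0, 0, 0.97], "fingers": 0}, {"dp": [-0.98, 0.25, 0], "turn": [0, 0, 0.97], "fingers": 0}, {"dp": [-0.95, 0.35, 0], "turn": [0, 0, 0.97], "fingers": 0}, {"dp": [-0.91, 0.44, 0], "turn": [0, 0, 0.97], "fingers": 0}, {"dp": [-0.86, 0.53, 0], "turn": [0, 0, 0.97], "fingers": 0}]}}

```text
clock: 1.45
eef_pos: [423.9, 0.0, 231.5]
tcp_rot: [3.141, -0.0, 1.221]
contact_force: [1.6, 0.5, 0.1]
opening: 0.999
grasp_force: 0.0
```

Run:
```python
from h import *
plan([485,-218,150],41,6)
```

```text
from [423.9   0.  231.5] 70.0 dyaw/row 0.804
[np.float64(-0.77), np.float64(0.55), np.float64(0.34)]
[np.float64(-0.72), np.float64(0.61), np.float64(0.34)]
[np.float64(-0.66), np.float64(0.67), np.float64(0.34)]
[np.float64(-0.6), np.float64(0.72), np.float64(0.34)]
[np.float64(-0.54), np.float64(0.77), np.float64(0.34)]
[np.float64(-0.47), np.float64(0.82), np.float64(0.34)]
```

{"name": "play_rows", "arguments": {"rows": [{"dp": [-0.77, 0.55, 0.34], "turn": [0, 0, 0.8], "fingers": 0}, {"dp": [-0.72, 0.61, 0.34], "turn": [0, 0, 0.8], "fingers": 0}, {"dp": [-0.66, 0.67, 0.34], "turn": [0, 0, 0.8], "fingers": 0}, {"dp": [-0.6, 0.72, 0.34], "turn": [0, 0, 0.8], "fingers": 0}, {"dp": [-0.54, 0.77, 0.34], "turn": [0, 0, 0.8], "fingers": 0}]}}

```text
clock: 1.87
eef_pos: [475.5, -181.0, 162.6]
tcp_rot: [3.141, -0.0, 0.803]
contact_force: [0.6, -0.4, 0.0]
opening: 1.002
grasp_force: 0.0
```

{"name": "play_rows", "arguments": {"rows": [{"dp": [-0.47, 0.82, 0.34], "turn": [0, 0, 0.8], "fingers": 0}, {"dp": [0, 0, 0], "turn": [0, 0, 0], "fingers": 0}]}}

```text
clock: 2.03
eef_pos: [487.0, -220.4, 147.4]
tcp_rot: [3.141, 0.001, 0.716]
contact_force: [-0.0, 0.3, -0.1]
opening: 1.001
grasp_force: 0.0
```

Run:
```python
from h import *
f=r.grab_frame("wrist"); cv2.imwrite("pics/w1.png",f["pixels"][:,:,::-1])
print(r.sense()["eef_pos"],r.sense()["tcp_rot"],np.round(f["pose"],3).tolist(),f["fx"])
```

```text
[ 486.01986226 -217.86024678  148.0847047 ] [-3.14018151e+00  1.01428176e-03  7.19094376e-01] [[0.656, -0.721, -0.225, 543.932], [-0.755, -0.626, -0.197, -170.737], [0.001, 0.298, -0.954, 290.367], [0.0, 0.0, 0.0, 1.0]] 276.45773232851445
```

View pics/w1.png

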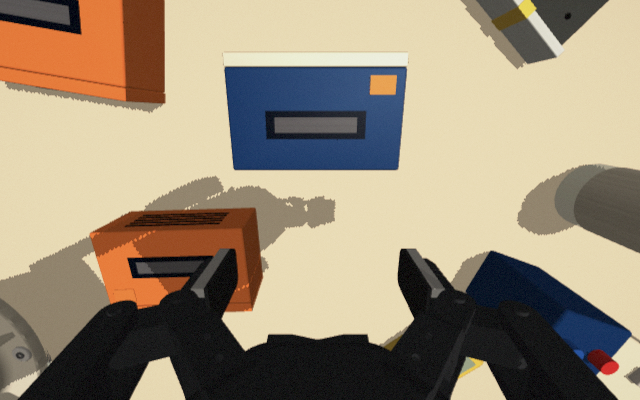

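The wrist view shows the unit square to the tool, with its back edge at row 168 from columns 233 to 398. The orange box is at the lower left, with its corner near (258,208). I'll check that the left finger clears it and get the unit corners from this view.

Run:
```python
from h import *
f=r.grab_frame("wrist")
q=[ray(f,*p,60) for p in [(223,53),(408,53),(398,169),(233,169)]]
print(np.round(q,1).tolist(),pose(q))
c=np.array([486,-218]);t=np.radians(41);n=np.array([np.cos(t),np.sin(t)]);l=np.array([-n[1],n[0]])
for p,z in [((258,208),60),((262,240),0),((255,310),0)]:
    w=ray(f,*p,z);print(w,"ahead",(w-c)@n,"left",(w-c)@l)
for w in q:print("ahead",(w-c)@n,"left",(w-c)@l)
```

```text
[[528.3, -86.6], [619.9, -191.3], [553.5, -249.6], [461.5, -144.4]] (array([ 540.78427631, -167.98561934]), np.float64(41.126889649997516))
[ 447.61717368 -181.69036858] ahead -5.146625204055444 left 52.58462645286643
[ 394.760893   -212.56529935] ahead -65.29354370980607 left 63.95986058625678
[ 312.10153811 -265.42875686] ahead -162.3588993439483 left 78.292718872628
ahead 118.13549136240167 left 71.3745528078415
ahead 118.53627056758842 left -67.67531769111
ahead 30.2007918423043 left -68.11244984751927
ahead 29.76186297098066 left 71.63166719876945
```

{"name": "play_rows", "arguments": {"rows": [{"dp": [0.15, 0, 0.6], "turn": [0, 0, 0], "fingers": 0}, {"dp": [0, 0, 0.9], "turn": [0, 0, 0], "fingers": 0}, {"dp": [0, 0, 0.9], "turn": [0, 0, 0], "fingers": 0}, {"dp": [0, 0, 0.7], "turn": [0, 0, 0], "fingers": 0}, {"dp": [0, 0, 0.3], "turn": [0, 0, 0], "fingers": 0}]}}

```text
clock: 2.55
eef_pos: [488.6, -209.2, 11.1]
tcp_rot: [-3.138, 0.002, 0.726]
contact_force: [-0.1, 0.7, 0.6]
opening: 1.001
grasp_force: 0.0
```

{"name": "play_rows", "arguments": {"rows": [{"dp": [0.1, 0, 0], "turn": [0, 0, 0], "fingers": 0}, {"dp": [0.1, 0, 0], "turn": [0, 0, 0], "fingers": 0}, {"dp": [0.1, 0, 0], "turn": [0, 0, 0], "fingers": 0}, {"dp": [0.1, 0, 0], "turn": [0, 0, 0], "fingers": 0}, {"dp": [0.1, 0, 0], "turn": [0, 0, 0], "fingers": 0}]}}

```text
clock: 2.97
eef_pos: [506.2, -198.2, 15.1]
tcp_rot: [3.14, -0.0, 0.724]
contact_force: [-6.1, -5.2, 5.2]
opening: 1.0
grasp_force: 4.3
```

{"name": "play_rows", "arguments": {"rows": [{"dp": [0.1, 0, 0], "turn": [0, 0, 0], "fingers": 0}, {"dp": [0.1, 0, 0], "turn": [0, 0, 0], "fingers": 0}, {"dp": [0.1, 0, 0], "turn": [0, 0, 0], "fingers": 0}, {"dp": [0.1, 0, 0], "turn": [0, 0, 0], "fingers": 0}, {"dp": [0.09, -0.07, 0], "turn": [0, 0, 0.5], "fingers": 0}]}}

```text
clock: 3.38
eef_pos: [519.3, -183.4, 15.1]
tcp_rot: [3.14, -0.0, 0.672]
contact_force: [-5.3, -4.5, 4.2]
opening: 1.001
grasp_force: 3.1
```

{"name": "play_rows", "arguments": {"rows": [{"dp": [0.095, -0.07, 0], "turn": [0, 0, 0.5], "fingers": 0}, {"dp": [0.095, -0.07, 0], "turn": [0, 0, 0.5], "fingers": 0}, {"dp": [0.095, -0.07, 0], "turn": [0, 0, 0.5], "fingers": 0}, {"dp": [0.095, -0.07, 0], "turn": [0, 0, 0.5], "fingers": 0}, {"dp": [0.095, -0.07, 0], "turn": [0, 0, 0.5], "fingers": 0}]}}

```text
clock: 3.8
eef_pos: [526.6, -160.9, 15.0]
tcp_rot: [3.141, 0.001, 0.408]
contact_force: [-6.7, -3.2, 6.0]
opening: 0.999
grasp_force: 4.1
```

Run:
```python
from h import *
f=r.grab_frame("wrist"); cv2.imwrite("pics/w2.png",f["pixels"][:,:,::-1])
print(r.sense()["eef_pos"],r.sense()["tcp_rot"])
```

```text
[ 527.1799996  -160.32251918   15.04364715] [3.14138960e+00 8.36144673e-05 4.03243617e-01]
```

View pics/w2.png

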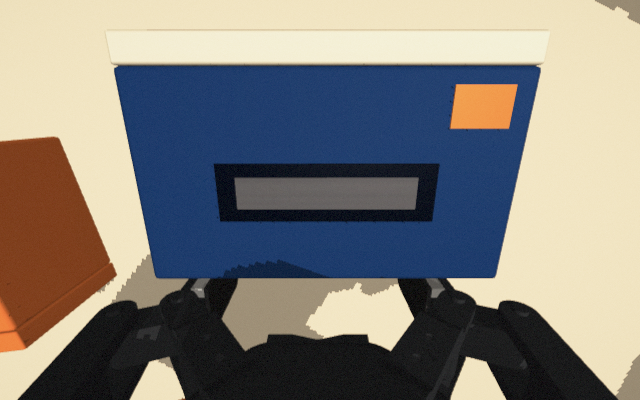

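The wrist view shows the unit still square against both fingers, back edge at row 277 and centred near column 325. The rotation is working, so I'll carry on with it.

{"name": "play_rows", "arguments": {"rows": [{"dp": [0.095, -0.07, 0], "turn": [0, 0, 0.5], "fingers": 0}, {"dp": [0.095, -0.07, 0], "turn": [0, 0, 0.5], "fingers": 0}, {"dp": [0.095, -0.07, 0], "turn": [0, 0, 0.5], "fingers": 0}, {"dp": [0.095, -0.07, 0], "turn": [0, 0, 0.5], "fingers": 0}, {"dp": [0.095, -0.07, 0], "turn": [0, 0, 0.5], "fingers": 0}]}}

```text
clock: 4.27
eef_pos: [540.0, -141.6, 15.0]
tcp_rot: [-3.141, 0.002, 0.146]
contact_force: [-9.3, -0.6, 7.3]
opening: 0.997
grasp_force: 4.4
```

{"name": "play_rows", "arguments": {"rows": [{"dp": [0.095, -0.07, 0], "turn": [0, 0, 0.5], "fingers": 0}, {"dp": [0.095, -0.07, 0], "turn": [0, 0, 0.5], "fingers": 0}, {"dp": [0.095, -0.07, 0], "turn": [0, 0, 0.5], "fingers": 0}, {"dp": [0.1, 0, 0], "turn": [0, 0, 0], "fingers": 0}, {"dp": [0.1, 0, 0], "turn": [0, 0, 0], "fingers": 0}]}}

```text
clock: 4.68
eef_pos: [557.9, -131.9, 14.8]
tcp_rot: [-3.141, 0.003, -0.01]
contact_force: [-10.7, -0.5, 8.4]
opening: 0.998
grasp_force: 5.3
```

Run:
```python
from h import *
f=r.grab_frame("wrist"); g=r.grab_frame("top")
a=f["pixels"]; b=cv2.resize(g["pixels"][120:230,310:430],(480,440),interpolation=cv2.INTER_CUBIC)
cv2.imwrite("pics/w3.png",a[:,:,::-1]); cv2.imwrite("pics/t3.png",b[:,:,::-1])
print(r.sense()["eef_pos"],r.sense()["tcp_rot"])
```

```text
[ 559.41366253 -132.09340704   14.78774312] [-3.14130586e+00  3.42424456e-04 -9.28773251e-03]
```

View pics/w3.png

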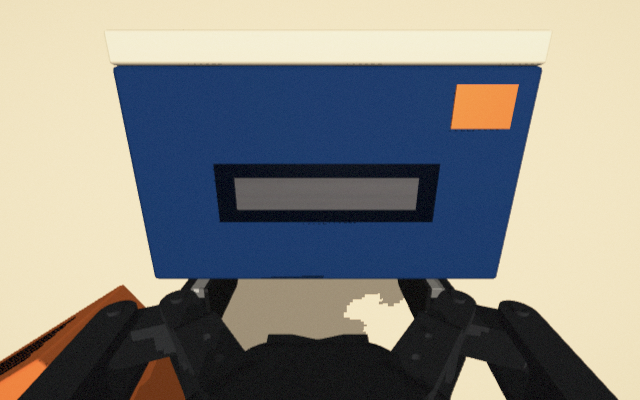

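The unit is still square to the fingers. I'll push ahead 20 mm, then check the rail closely.

{"name": "play_rows", "arguments": {"rows": [{"dp": [0.1, 0, 0], "turn": [0, 0, 0], "fingers": 0}, {"dp": [0.1, 0, 0], "turn": [0, 0, 0], "fingers": 0}, {"dp": [0.1, 0, 0], "turn": [0, 0, 0], "fingers": 0}, {"dp": [0.1, 0, 0], "turn": [0, 0, 0.1], "fingers": 0}, {"dp": [0.1, 0, 0], "turn": [0, 0, 0], "fingers": 0}]}}

```text
clock: 5.2
eef_pos: [578.1, -132.4, 14.5]
tcp_rot: [-3.141, 0.003, -0.021]
contact_force: [-9.9, -0.1, 6.4]
opening: 1.0
grasp_force: 4.6
```

Run:
```python
from h import *
f=r.grab_frame("wrist"); g=r.grab_frame("top")
b=cv2.resize(g["pixels"][130:200,310:430],(720,420),interpolation=cv2.INTER_CUBIC)
cv2.imwrite("pics/t4.png",b[:,:,::-1])
q=[ray(f,*p,60) for p in [(106,30),(550,30),(496,277),(156,277)]]
print(np.round(q,1).tolist(),pose(q))
print(r.sense()["eef_pos"],r.sense()["tcp_rot"])
print("rail row check", f["pixels"][0:30:6,[20,620]].tolist())
```

```text
[[679.6, -69.5], [676.7, -206.9], [588.8, -205.4], [591.7, -67.7]] (array([ 634.22364868, -137.37967526]), np.float64(-1.1511484890417172))
[ 579.55490043 -132.5546116    14.50144718] [-3.14141767e+00  1.53248228e-05 -1.99732052e-02]
rail row check [[[154, 140, 117], [152, 138, 115]], [[150, 138, 113], [154, 140, 117]], [[238, 225, 189], [238, 225, 189]], [[238, 225, 191], [239, 226, 191]], [[239, 226, 192], [239, 226, 191]]]
```

View pics/t4.png

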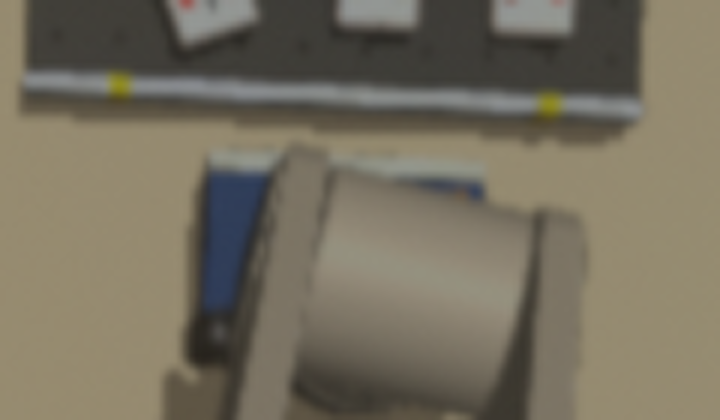

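The top crop shows the unit's front edge from (208,150) to (485,165). It's nearly parallel to the rail and centred between the marks at (120,84) and (549,104), with a gap of about 27 mm.

{"name": "play_rows", "arguments": {"rows": [{"dp": [0.1, 0, 0], "turn": [0, 0, 0], "fingers": 0}, {"dp": [0.1, 0, 0], "turn": [0, 0, 0], "fingers": 0}, {"dp": [0.1, 0, 0], "turn": [0, 0, 0], "fingers": 0}, {"dp": [0.1, 0, 0], "turn": [0, 0, 0], "fingers": 0}]}}

```text
clock: 5.63
eef_pos: [594.3, -132.9, 14.3]
tcp_rot: [-3.141, 0.002, -0.02]
contact_force: [-9.7, 0.2, 5.3]
opening: 1.003
grasp_force: 4.4
```

Run:
```python
from h import *
f=r.grab_frame("wrist"); cv2.imwrite("pics/w5.png",f["pixels"][:300,:,::-1])
print(r.sense()["eef_pos"],r.sense()["tcp_rot"],r.sense()["contact_force"])
```

```text
[ 595.56141112 -132.95960161   14.35857304] [-3.14139488e+00  4.87080661e-04 -2.00526600e-02] [-2.58033156  0.18044702 -1.63622506]
```

View pics/w5.png

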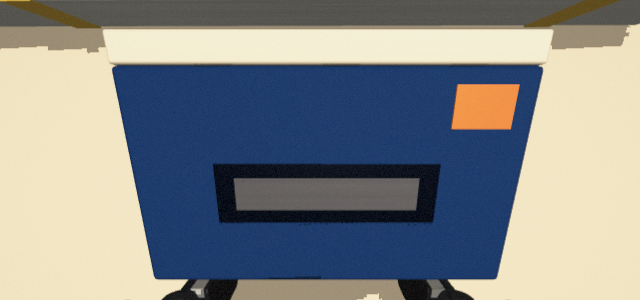

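The wrist view shows the rail foot near row 25, almost parallel to the panel. The inner foot ends of the yellow marks are near (98,26) and (525,26), and the unit lies between them.

Run:
```python
from h import *
f=r.grab_frame("wrist"); g=cv2.cvtColor(f["pixels"],cv2.COLOR_RGB2GRAY).astype(float)
P=[]
for u in list(range(15,70,6))+list(range(575,630,6)):
    d=np.diff(g[10:40,u]); v=10.5+d.argmax(); 
    # first strong rise from rail face to shadow
    k=np.where(d>15)[0]; v=10.5+k[0]; P.append(ray(f,u,v,0))
P=np.array(P);c=np.polyfit(P[:,1],P[:,0],1);print("rail x=",c,"yaw",-np.degrees(np.arctan(c[0])),np.std(P[:,0]-np.polyval(c,P[:,1])))
for u,v in [(98,26),(525,26)]:print(ray(f,u,v,0))
q=[ray(f,*p,60) for p in [(104,30),(552,30),(496,278),(155,278)]];print(np.round(q,1).tolist(),pose(q))
print("rail x at unit",np.polyval(c,[-70,-205]))
```

```text
rail x= [1.87066347e-02 7.14155470e+02] yaw -1.0716862213988794 0.08864652173338315
[714.70986087 -26.40177605]
[ 710.3558914  -239.42245647]
[[697.0, -69.4], [694.1, -208.2], [605.8, -206.0], [608.6, -67.9]] (array([ 651.37128633, -137.85466915]), np.float64(-1.1768173536800837))
rail x at unit [712.84600588 710.32061019]
```

{"name": "play_rows", "arguments": {"rows": [{"dp": [0.08, 0, 0], "turn": [0, 0, 0], "fingers": 0}, {"dp": [0.08, 0, 0], "turn": [0, 0, 0], "fingers": 0}, {"dp": [0.06, 0, 0], "turn": [0, 0, 0], "fingers": 0}, {"dp": [0.04, 0, 0], "turn": [0, 0, 0], "fingers": 0}, {"dp": [0.03, 0, 0], "turn": [0, 0, 0], "fingers": 0}]}}

```text
clock: 6.15
eef_pos: [605.9, -133.2, 14.1]
tcp_rot: [-3.141, 0.002, -0.02]
contact_force: [-10.3, 0.3, 6.1]
opening: 0.999
grasp_force: 4.8
```

{"name": "play_rows", "arguments": {"rows": [{"dp": [0.03, 0, 0], "turn": [0, 0, 0], "fingers": 0}, {"dp": [0.03, 0, 0], "turn": [0, 0, 0], "fingers": 0}, {"dp": [0.03, 0, 0], "turn": [0, 0, 0], "fingers": 0}]}}

```text
clock: 6.4
eef_pos: [609.3, -133.3, 14.1]
tcp_rot: [-3.141, 0.002, -0.02]
contact_force: [-9.5, -0.3, 4.7]
opening: 1.002
grasp_force: 4.5
```

{"name": "play_rows", "arguments": {"rows": [{"dp": [0.03, 0, 0], "turn": [0, 0, 0], "fingers": 0}, {"dp": [0.03, 0, 0], "turn": [0, 0, 0], "fingers": 0}]}}

```text
clock: 6.57
eef_pos: [610.2, -133.3, 14.1]
tcp_rot: [-3.141, 0.005, -0.02]
contact_force: [-19.2, -0.6, 15.6]
opening: 0.998
grasp_force: 9.5
```

{"name": "play_rows", "arguments": {"rows": [{"dp": [0.03, 0, 0], "turn": [0, 0, 0], "fingers": 0}, {"dp": [0.02, 0, 0], "turn": [0, 0, 0], "fingers": 0}]}}

```text
clock: 6.73
eef_pos: [610.2, -133.3, 13.9]
tcp_rot: [-3.141, 0.009, -0.02]
contact_force: [-25.4, -1.7, 20.5]
opening: 1.003
grasp_force: 12.5
```

The force jump shows the panel has met the rail. I'll back off, lift and check.

{"name": "play_rows", "arguments": {"rows": [{"dp": [-0.2, 0, 0], "turn": [0, 0, 0], "fingers": 0}, {"dp": [-0.4, 0, 0], "turn": [0, 0, 0], "fingers": 0}, {"dp": [-0.2, 0, -0.5], "turn": [0, 0, 0], "fingers": 0}, {"dp": [0, 0, -1], "turn": [0, 0, 0], "fingers": 0}, {"dp": [0, 0, -1], "turn": [0, 0, 0], "fingers": 0}]}}

```text
clock: 7.15
eef_pos: [582.2, -132.7, 114.2]
tcp_rot: [-3.141, 0.001, -0.02]
contact_force: [1.6, 0.1, 1.2]
opening: 1.004
grasp_force: 0.0
```

{"name": "play_rows", "arguments": {"rows": [{"dp": [-0.8, 0, -1], "turn": [0, 0, 0], "fingers": 0}, {"dp": [-1, 0, -0.8], "turn": [0, 0, 0], "fingers": 0}, {"dp": [-1, 0, 0], "turn": [0, 0, 0], "fingers": 0}, {"dp": [0, 0, 0], "turn": [0, 0, 0], "fingers": 0}, {"dp": [0, 0, 0], "turn": [0, 0, 0], "fingers": 0}]}}

```text
clock: 7.57
eef_pos: [483.7, -131.0, 173.5]
tcp_rot: [3.141, -0.003, -0.021]
contact_force: [1.6, 0.9, -0.3]
opening: 1.001
grasp_force: 0.0
```

Run:
```python
from h import *
f=r.grab_frame("wrist"); cv2.imwrite("pics/w6.png",f["pixels"][:,:,::-1])
print(r.sense()["eef_pos"],r.sense()["contact_force"])
```

```text
[ 485.23390171 -131.17976052  173.34490619] [0.19517241 0.1302883  0.05719259]
```

View pics/w6.png

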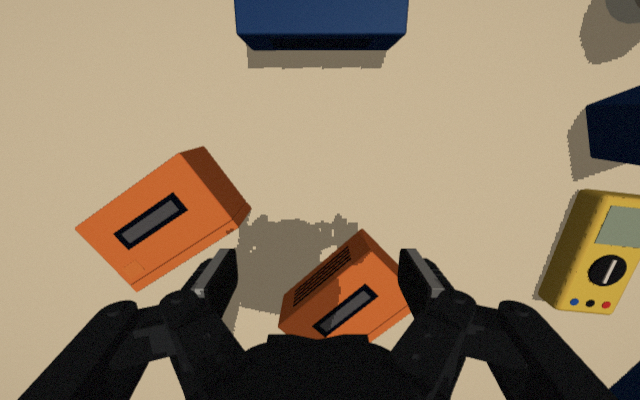

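The wrist view shows the unit standing clear of the fingers, with the orange boxes undisturbed. The front is out of frame, so I'll take a final composite from the top and side cameras.

Run:
```python
from h import *
g=r.grab_frame("top"); s=r.grab_frame("side")
a=cv2.resize(g["pixels"][125:195,305:430],(750,420)[:2],interpolation=cv2.INTER_CUBIC)[:300]
b=cv2.resize(s["pixels"][180:275,300:460],(500,297),interpolation=cv2.INTER_CUBIC)
o=np.zeros((600,750,3),np.uint8);o[:300]=a;o[300:597,:500]=b
cv2.imwrite("pics/fin.png",o[:,:,::-1])
```

```text
(no output)
```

View pics/fin.png

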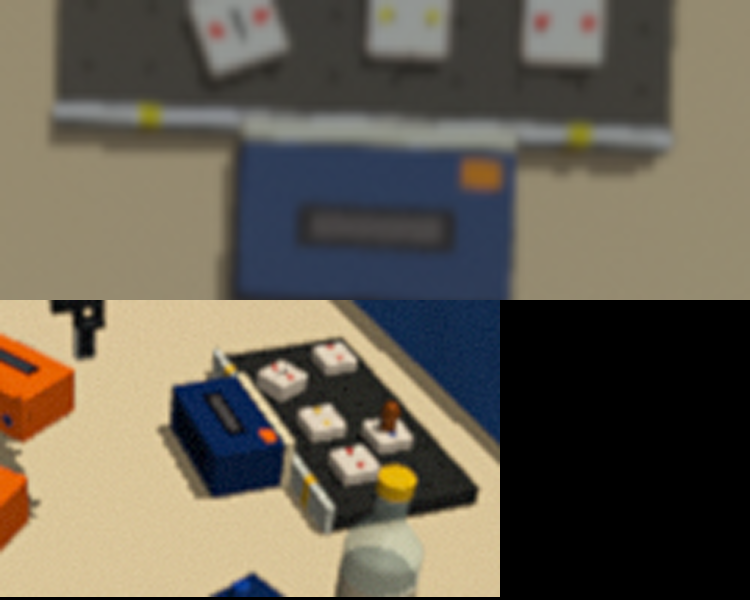

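The composite shows the cream panel flush against the rail from (243,120) to (516,138). It lies well between the marks at (150,115) and (580,133), and nothing else has moved.

```bash
python3 -c "
from rig import r
print(r.sign_off())"
```

```text
the job is handed in; nothing more can be done
None
```

The job is handed in: the power unit's cream panel stands flush against the rail, between the two yellow marks, moved by finger pushes only, and nothing else appears to have moved.

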